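Put the repaired devices on charge

TASK

The four repaired devices have to go on charge, each on its own charger and face up: the smartwatch centred on the round puck of its dock, the earbud case down in its cradle, the speaker upright down in its round dock, and the phone centred and lined up on its long charging pad. The phone's new screen has finished bonding, so swing the clamp's lid up past vertical until it stays open by itself, leaving the phone lying in the clamp, and then lift the phone out; leave the lid open. Set every device down without dropping it, and let go of everything at the end.

Things in the scene. Friction and masses are not known exactly. Their poses are not given: they have to be found in the camera images.
- phone: Phone, 136 x 66 x 8 mm, aluminium with a black glass face up; at the start it lies in the closed clamp, seen through the lid's window. Origin: centre of its underside; x along its length, y across its 66 mm width, z up out of the screen. About 150 g.
- watch: Smartwatch without strap, gold-coloured, 44 x 38 x 11 mm, rounded edges, black glass face up, small red crown on its side. It lies on the bench at the start. Origin: centre of its underside; x along the 44 mm, y along the 38 mm, z up. About 45 g.
- earbud_case: White earbud charging case lying flat, 60 x 46 x 21 mm with 8 mm rounded edges, on the bench at the start. Origin: centre of its underside; x along the 60 mm, y along the 46 mm, z up. About 50 g.
- speaker: Small round portable speaker, an upright cylinder 60 mm in diameter and 70 mm high, grey with orange foot and shoulder, standing on the bench at the start. Origin: centre of its underside, z up. About 180 g.
- phone_pad: Long white phone charging pad with grey top and a green ring in its middle, fixed: 124 x 56 mm, flat top 13 mm above the bench. When centred the phone overhangs it by 5 mm at the sides and 6 mm at the ends. Origin: centre of its underside; x along its length, z up. The phone lies on it with its length along the pad's x, either way round.
- watch_dock: Watch charging dock, fixed: dark grey round foot 72 mm in diameter and 10 mm high, with a white round puck 32 mm in diameter on a stem, its flat top 24 mm above the bench. Origin: centre of its underside, z up. The watch lies on the puck, face up, at any yaw.
- earbud_cradle: Grey earbud-case cradle, fixed: an 86 x 72 mm tray whose recess is 72 x 58 mm (floor 8 mm above the bench, rim top 12 mm above it), dark floor with a white ring. Origin: centre of its underside; x along the 86 mm, z up. The case lies in the recess, its 60 mm along the tray's x (either way round).
- speaker_dock: Round black dock with an orange floor for the speaker, fixed: 92 mm in diameter, recess 72 mm in diameter, floor 8 mm above the bench, rim top 13 mm above it. Origin: centre of its underside, z up.
- clamp: Screen-bonding clamp, fixed. Base plate 195 x 86 x 8 mm; the phone lies on its blue 52 mm wide bed, 26 mm above the bench, free for fingers along both long sides (18 mm room below it), between steel pins 31 mm high: lift straight up 10 mm. Origin: at the bench under the phone's centre; x along the phone from handle to hinge, z up. Hinge axis: along y at x +88, z +40 mm. Window lid, red bar.
- clamp_lid (a joint): Lid angle: 0 shut (at start), 1.57 upright, 1.8 stop. Red bar: 10 mm round, along clamp y, 54 mm clear between its arms, 38 mm clear to the frame; shut at x -115, y 0, z +60 mm of the clamp; it swings up and over to +x, 204 mm from the hinge axis, 0.098 rad ahead of the joint value from clamp -x. No latch; 0.35 kg; free hinge: falls shut before upright, past 1.6 it falls open and stays.

How it is judged:
By the outcome, as a careful person would: the job done as asked, in the order asked, and still so for the second after the job is handed in, with the robot touching nothing.
It also fails if it takes over 128 s, if anything falls off the work surface, if the arm or the gripper's body presses on something with over 40 N, if the wrist force passes 120 N, or if a joint passes its speed limit or range.

ROBOT

A 6-joint arm with a two-finger parallel gripper is mounted at the origin on the work surface. World frame = base frame: x ahead of the robot, y to its left, z up, the work surface at z = 0. Lengths are in m, angles in rad, forces in N, time in s.
With the tool pointing down it reaches from about 0.25 to 0.775 m from the base axis. Payload 4 kg.
Tool frame: the origin (TCP) lies at the very end of the fingers, on their centre line; the grasp point (between the pads) lies 19 mm behind it; z points along the fingers, y is the line along which they close (so a half turn about z gives the same grasp; the last joint's range is limited). The gripper opens to 94 mm and grips with 3 to 60 N. Pads are 16 mm wide; open, the fingers measure 119 mm over their backs; the gripper's body (75 mm by 177 mm) begins 78 mm behind the grasp point.
Start: joints at [1.159, 0.087, 1.371, -0, 1.684, -0.103], TCP at [0.167, 0.524, 0.206] pointing down, gripper open.
Joint ranges: [-3.1, 3.1], [-0.76, 2.03], [0.27, 2.55], [-1.08, 4.22], [0.17, 2.65], [-2.57, 2.57]. Speed limits (rad/s): [2.79, 2.79, 3.14, 3.14, 3.14, 3.14].

INTERFACE

Orientations are given as [roll, pitch, yaw] about the fixed x, y, z axes, in that order (R = Rz(yaw) Ry(pitch) Rx(roll)).
In Python, from bench import robot, snapshot, finder gives the robot as it stands.
- The arm moves only by the tool drive_tool, never from a script. Its argument "deltas" is text: rows parted by semicolons, each of 7 numbers parted by spaces: the shift along the tool's x, y, z each as a share of 100 mm, from -1 to 1, then the turn, a rotation vector about the tool's x, y, z each as a share of 90 degrees, from -1 to 1, then the finger opening in mm, from 0 to 94. In form: tx ty tz rx ry rz gripper; .... A call has 1 to 5 rows; each row is the pose to reach, as a shift and turn from the pose commanded when the call began, along the tool's axes at that moment; what a row does not reach only later rows make up. A row lasts 1/10 s, in which the tool goes at most 50 mm and 8.59 degrees, less where a joint would pass 70% of its speed; a pose out of reach is approached as far as the arm can. A call with a number of a shift or a turn outside -1 to 1 is refused whole. A call with a gripper value outside its range is refused whole. The fingers move at their own pace and stop on an object; the grip force is fixed at half the most. Time passes only in rows, so rows that repeat a pose let the fingers close. It gives the time, the measured TCP pose, the force, the opening and the grip force at its end, in the units of the state.
- robot.get_obs(): the state, without advancing time (a new reading comes with each control period).
- snapshot(name): name is "scene" or "top"; returns a dict with "img" (400x640x3 uint8, red, green, blue), "fx", "fy", "cx", "cy" (pixels), "D" ([k1, k2, p1, p2, k3] as OpenCV has them; the pictures are not rectified), "T" (4x4, takes a point from camera to world coordinates). Camera axes: x right, y up, looking along -z (the intrinsics and any distortion apply to the point x, -y, -z); pixel columns grow to the right and rows downward; lengths in m; the calibration is good to about 2 mm. A picture is of the moment at which its call begins. There is no depth.
- robot.close_job(): hands the job in; it is judged then, once.
Trained networks look in the newest picture that a camera, given by its name, has taken for a name from the list of things; names that differ only in an ending like _2 or _b are one class to them, and where a whole thing is asked for, a point or a joint stands for the part that bears it (a point fixed in the world has none). Each returns a list of dicts, best first, with "confidence" (0 to 1); they miss things now and then, are a little off and sometimes report something else, mostly with a low value. They report only what shows in the picture. A call takes as long as a camera call.
- finder.look_for(camera, thing): "xy" ([column, row] in pixels, amid what is visible of it).
- finder.masks_of(camera, thing): "region" (400x640 bool, what is visible of it) and "xy" ([column, row] in pixels, amid what is visible of it).
- finder.landmark_of(camera, thing): "xy" ([column, row] in pixels: a listed point, or the origin of a listed thing).
The state is a dict: "time": time; "joint_positions": joint angles; "qvel": joint speeds; "joint_torque": joint torques, N m; "tool_pos": TCP position; "ee_rot": TCP orientation; "wrist_force": force on the tool from outside, world axes, zero at the start; "wrist_torque": the same for the moment, N m; "width": finger opening in m; "finger_force": force on a finger pad.
Only numpy, scipy, OpenCV 4.12 (cv2) and the standard library are available. Lean on these libraries where they do the work, as an engineer would, in place of code of your own. Each camera call takes 0.05 s, during which the arm holds its last target. There are 200 camera calls.

## Working session

There is one attempt and no reset: what is moved stays moved. The work goes in short steps, Python scripts to look and compute and a tool call to move; the robot and the scene stay as the last step left them, time stands still between calls to the robot, and variables do not carry over. Pictures are saved under pics/ and viewed, at most 14 in all, crops included, and the job is handed in when it is done.

Besides the shell and the picture viewer there is one more tool, called after "Emit:" as name(argument=value, ...) on one line, values as JSON. drive_tool: Moves the arm, as the interface text tells. Shift numbers are shares of 100 mm and turn numbers shares of 90 degrees, none past 1 either way. Its arguments: {"type":"object","properties":{"deltas":{"type":"string"}},"required":["deltas"]}

```bash
mkdir -p pics; ls; cat > h.py <<'E'
import numpy as np, cv2
from bench import robot, snapshot, finder
from scipy.spatial.transform import Rotation as R
def ray(s,uv,z):
    K=np.array([[s['fx'],0,s['cx']],[0,s['fy'],s['cy']],[0,0,1]],float)
    p=cv2.undistortPoints(np.array(uv,float).reshape(-1,1,2),K,np.array(s['D'],float)).reshape(-1,2)
    d=np.c_[p[:,0],-p[:,1],-np.ones(len(p))]@s['T'][:3,:3].T
    o=s['T'][:3,3]; return o+d*((z-o[2])/d[:,2])[:,None]
def save(s,n): cv2.imwrite('pics/'+n+'.png',s['img'][...,::-1])
def rect(s,mask,z):
    c,_=cv2.findContours(mask.astype(np.uint8),cv2.RETR_EXTERNAL,cv2.CHAIN_APPROX_NONE)
    c=max(c,key=cv2.contourArea)
    w=ray(s,c[:,0,:],z)[:,:2]
    (x,y),(a,b),t=cv2.minAreaRect((w*1000).astype(np.float32))
    if a<b: a,b,t=b,a,t+90
    return round(x,1),round(y,1),round(a,1),round(b,1),round((t+90)%180-90,1)
E
python3 - <<'E'
from h import *
H=dict(phone=.034,watch=.011,earbud_case=.012,speaker=.07,phone_pad=.013,watch_dock=.01,earbud_cradle=.012,speaker_dock=.013,clamp=.008,clamp_lid=.05)
for c in ['top','scene']:
    s=snapshot(c); save(s,c+'0'); print(c,s['T'][:3,3].round(3))
    for n,z in H.items():
        for m in finder.masks_of(c,n)[:2]:
            print(n,round(m['confidence'],2),np.round(m['xy']),'rect',rect(s,m['region'],z))
        for m in finder.landmark_of(c,n)[:1]:
            print('   lm',round(m['confidence'],2),np.round(m['xy'],1),ray(s,m['xy'],0 if n not in('phone','clamp_lid') else .026)[0].round(4))
print(robot.get_obs())
E
```

```text
pics
top [0.373 0.025 1.256]
phone 0.56 [244. 226.] rect (503.8, 182.9, 115.0, 45.0, -0.5)
   lm 0.87 [246.5 225.6] [0.4976 0.1801 0.026 ]
watch 0.68 [311. 174.] rect (641.7, 6.5, 42.8, 35.4, -89.0)
watch 0.4 [316. 243.] rect (464.7, -2.8, 89.1, 74.4, 25.6)
   lm 0.72 [313.1 174.3] [0.6418 0.0088 0.    ]
earbud_case 0.61 [433. 182.] rect (624.0, -317.6, 61.4, 48.5, 67.5)
earbud_case 0.55 [437. 241.] rect (458.2, -317.3, 70.1, 68.1, -72.0)
   lm 0.85 [431.4 181.6] [ 0.6276 -0.3125  0.    ]
speaker 0.93 [184. 241.] rect (450.8, 329.7, 65.8, 57.5, -89.0)
   lm 0.57 [187.  244.1] [0.4485 0.3394 0.    ]
phone_pad 0.81 [383. 216.] rect (521.4, -180.8, 123.4, 61.0, 10.2)
   lm 0.96 [381.3 218.1] [ 0.5258 -0.1749  0.    ]
watch_dock 0.88 [436. 242.] rect (457.9, -319.0, 70.4, 68.9, -89.4)
   lm 0.7 [436.4 240.7] [ 0.4672 -0.3229  0.    ]
earbud_cradle 0.58 [317. 241.] rect (463.5, -2.6, 86.3, 72.6, 23.7)
   lm 0.59 [315.3 242.6] [0.4579 0.0005 0.    ]
speaker_dock 0.91 [197. 180.] rect (615.0, 317.7, 91.1, 89.8, -87.5)
   lm 0.84 [198.1 183.7] [0.6111 0.3174 0.    ]
clamp 0.94 [255. 220.] rect (497.2, 180.6, 227.9, 86.2, 0.4)
   lm 0.58 [249.6 223.7] [0.5054 0.1753 0.    ]
clamp_lid 0.69 [240. 223.] rect (490.1, 180.9, 213.7, 71.5, -1.2)Traceback (most recent call last):
  File "<stdin>", line 8, in <module>
ValueError: it knows: clamp, earbud_case, earbud_cradle, phone, phone_pad, speaker, speaker_dock, watch, watch_dock
```

```bash
python3 - <<'E'
from h import *
H=dict(watch=.011,earbud_case=.012,speaker=.07,phone_pad=.013,watch_dock=.01,earbud_cradle=.012,speaker_dock=.013,clamp=.008)
c='scene'
s=snapshot(c); save(s,c+'0'); print(c,s['T'][:3,3].round(3))
for n,z in H.items():
    for m in finder.landmark_of(c,n)[:1]:
        print(n,round(m['confidence'],2),np.round(m['xy'],1),ray(s,m['xy'],0)[0].round(4))
o=robot.get_obs();print(o['ee_rot'],o['tool_pos'],o['time'])
t=cv2.imread('pics/top0.png'); cv2.imwrite('pics/top0c.png',cv2.resize(t[140:310,150:480],(792,408),interpolation=cv2.INTER_CUBIC))
E
```

```text
scene [1.15  0.321 0.566]
watch 0.74 [284.7 249.9] [0.6393 0.0025 0.    ]
earbud_case 0.91 [174.1 198.8] [ 0.6163 -0.3175  0.    ]
speaker 0.62 [469.4 247.7] [0.45   0.3383 0.    ]
phone_pad 0.84 [241.2 194.2] [ 0.523  -0.1887  0.    ]
watch_dock 0.85 [216.6 166.3] [ 0.4501 -0.3217 -0.    ]
earbud_cradle 0.84 [317.  203.2] [ 0.4663 -0.0125  0.    ]
speaker_dock 0.62 [443.4 295.9] [0.6065 0.3191 0.    ]
clamp 0.9 [386.5 237.7] [0.5037 0.1725 0.    ]
[3.14145499e+00 9.21873823e-06 2.83281798e+00] [0.16716278 0.52401946 0.20551778] 1.45
```

View pics/top0c.png

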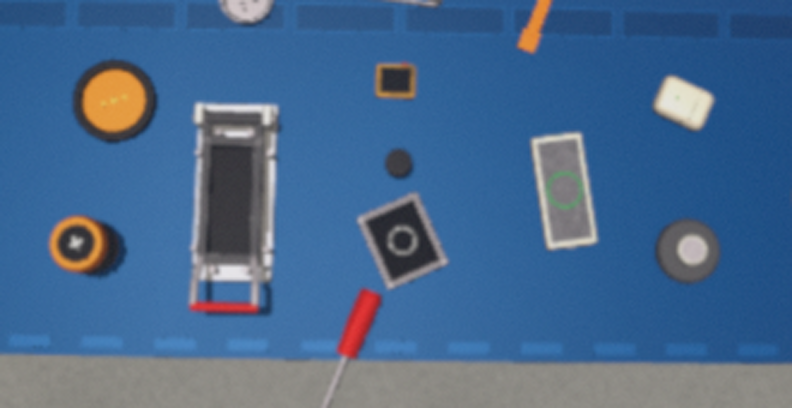

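View pics/scene0.png

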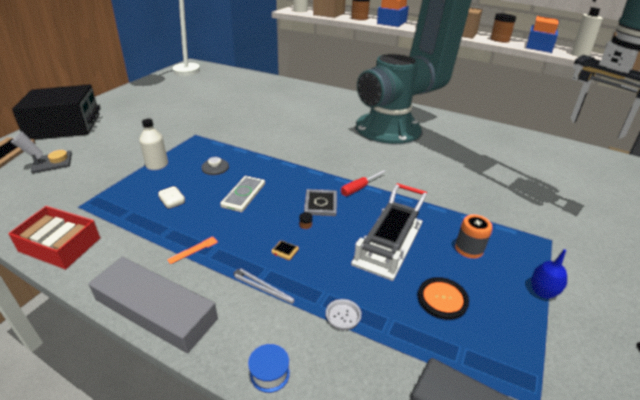

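The top view shows the layout clearly, with x up and y left: clamp closed with the handle bar at crop (225,308), watch (396,80), cradle (403,240), pad (565,190), dock (690,250). There is clutter, with a small jar at (398,163) and a screwdriver at (365,320). Next I'll fit known silhouettes to the masks.

```bash
cat >> h.py <<'E'
from scipy.optimize import minimize
def box(l,w,z0,z1,r=0,n=12):
    a=np.linspace(0,2*np.pi,n,endpoint=False); P=[]
    for sx in(1,-1):
        for sy in(1,-1):
            for z in(z0,z1): P+= [(sx*(l/2-r)+r*np.cos(t),sy*(w/2-r)+r*np.sin(t),z) for t in a] if r else [(sx*l/2,sy*w/2,z)]
    return np.array(P)
def cyl(d,z0,z1): return box(0,0,z0,z1,d/2,40)
M=dict(watch=[box(.044,.038,0,.011,.006)],earbud_case=[box(.06,.046,.006,.015,.008),box(.048,.034,0,.021,.004)],speaker=[cyl(.06,0,.07)],
 phone_pad=[box(.124,.056,0,.013)],watch_dock=[cyl(.072,0,.010),cyl(.032,.018,.024)],earbud_cradle=[box(.086,.072,0,.012)],speaker_dock=[cyl(.092,0,.013)],phone=[box(.136,.066,0,.008,.006)])
def px(s,P):
    c=(P-s['T'][:3,3])@s['T'][:3,:3]
    K=np.array([[s['fx'],0,s['cx']],[0,s['fy'],s['cy']],[0,0,1]],float)
    return cv2.projectPoints(np.c_[c[:,0],-c[:,1],-c[:,2]],np.zeros(3),np.zeros(3),K,np.array(s['D'],float))[0][:,0]
def fit(name,views,p0,z=0,yaw=True):
    def cost(p):
        t=p[2] if yaw else 0; Rz=R.from_euler('z',t).as_matrix(); f=0
        for s,m in views:
            im=np.zeros(m.shape,np.uint8); u=0
            big=np.zeros((m.shape[0]*4,m.shape[1]*4),np.uint8)
            for q in M[name]:
                h=cv2.convexHull(px(s,q@Rz.T+[p[0],p[1],z]).astype(np.float32))
                cv2.fillConvexPoly(big,np.round((h*4+1.5)*16).astype(np.int32),1,shift=4)
            mm=np.kron(m,np.ones((4,4),np.uint8))
            f+=1-(big&mm).sum()/(big|mm).sum()
        return f
    p0=np.array(p0[:3 if yaw else 2],float); n=len(p0)
    sx=np.vstack([p0]+[p0+np.eye(n)[i]*[.006,.006,.12][i] for i in range(n)])
    r=minimize(cost,p0,method='Nelder-Mead',options=dict(initial_simplex=sx,maxiter=70,xatol=2e-4,fatol=1e-3))
    return r.x,r.fun/len(views)
def near(s,ms,xy,z,tol=.05):
    for m in ms:
        if np.linalg.norm(ray(s,m['xy'],z)[0][:2]-xy)<tol: return m['region'].astype(np.uint8)
E
python3 - <<'E'
from h import *
G=dict(watch=(.641,.006,1.57,.008),earbud_case=(.622,-.315,1.13,.012),speaker=(.449,.335,0,.035),phone_pad=(.522,-.18,.17,.01),watch_dock=(.459,-.32,0,.01),earbud_cradle=(.462,-.003,.42,.01),speaker_dock=(.612,.318,0,.01))
S={c:snapshot(c) for c in('top','scene')}
for n,g in G.items():
    V={c:near(S[c],finder.masks_of(c,n),g[:2],g[3]) for c in S}
    y=n not in('speaker','watch_dock','speaker_dock')
    for cs in (['top'],['scene'],['top','scene']):
        v=[(S[c],V[c]) for c in cs if V[c] is not None]
        if len(v)==len(cs):
            p,f=fit(n,v,g,0,y); print(n,cs,(p[:2]*1000).round(1),np.degrees(p[2:]).round(1),round(f,3))
s=S['top']
h=cv2.cvtColor(s['img'],cv2.COLOR_RGB2HSV); m=((h[...,0]<8)|(h[...,0]>172))&(h[...,1]>140)&(h[...,2]>90)
m[:, 265:]=0; m[:,:225]=0; m[:250]=0
v,u=np.nonzero(m); print('bar',len(u),ray(s,np.c_[u,v],.06)[:,:2].mean(0), ray(s,np.c_[u,v],.06)[:,:2].min(0),ray(s,np.c_[u,v],.06)[:,:2].max(0))
hi=lambda c,b,n,f:cv2.imwrite('pics/'+n+'.png',cv2.resize(S[c]['img'][b[0]:b[1],b[2]:b[3],::-1],None,fx=f,fy=f,interpolation=cv2.INTER_CUBIC))
hi('scene',(180,280,260,430),'c1',4.5)
hi('top',(150,270,200,330),'c2',5)
E
```

```text
watch ['top'] [641.9   7.1] [90.4] 0.088
watch ['scene'] [643.9   5.9] [87.8] 0.133
watch ['top', 'scene'] [643.5   6.7] [91.1] 0.115
earbud_case ['top'] [ 623.  -316.7] [67.3] 0.059
earbud_case ['scene'] [ 624.3 -317.9] [65.3] 0.06
earbud_case ['top', 'scene'] [ 623.8 -317.2] [64.7] 0.069
speaker ['top'] [467.4 303.8] [] 0.781
speaker ['scene'] [419.8 308.7] [] 0.655
speaker ['top', 'scene'] [420.8 308.3] [] 0.718
phone_pad ['top'] [ 522.8 -181.6] [8.6] 0.045
phone_pad ['scene'] [ 521.3 -183.2] [10.4] 0.137
phone_pad ['top', 'scene'] [ 522.5 -181.4] [9.] 0.096
watch_dock ['top'] [ 492.8 -357.5] [] 0.814
watch_dock ['scene'] [ 417.2 -352.1] [] 0.754
watch_dock ['top', 'scene'] [ 419.3 -352.7] [] 0.786
earbud_cradle ['scene'] [464.2  -3.6] [24.8] 0.089
speaker_dock ['top'] [658.1 333.6] [] 0.784
speaker_dock ['scene'] [568.7 273.7] [] 0.743
speaker_dock ['top', 'scene'] [569.2 274.4] [] 0.767
bar 86 [0.38850813 0.18212152] [0.38487998 0.1487663 ] [0.39266806 0.21389056]
```

View pics/c1.png

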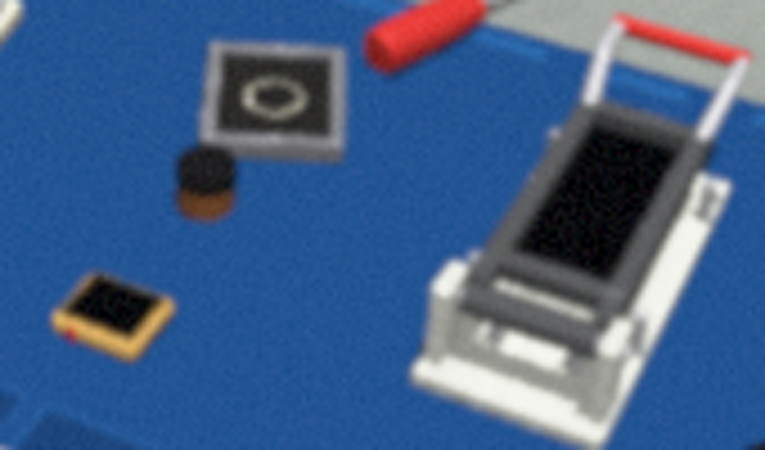

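View pics/c2.png

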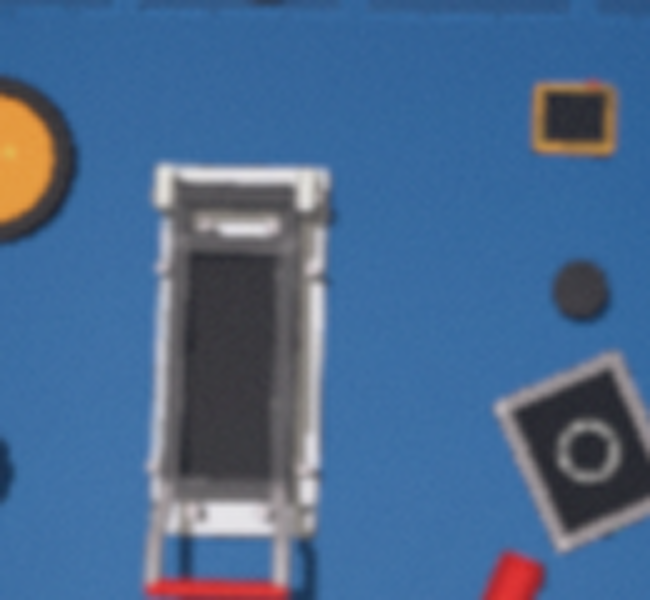

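The crown is on the watch's +x long side, off-centre at c2 (597,85), so I'll grip the watch along y on its short faces. Now I'll fix the cylinder model and get the clamp yaw.

```bash
sed -i 's/^def cyl.*/def cyl(d,z0,z1): return box(d,d,z0,z1,d\/2,40)/' h.py; python3 - <<'E'
from h import *
G=dict(speaker=(.449,.335,0,.035),watch_dock=(.459,-.32,0,.01),earbud_cradle=(.462,-.003,.42,.01),speaker_dock=(.612,.318,0,.01))
S={c:snapshot(c) for c in('top','scene')}
for n,g in G.items():
    V={c:near(S[c],finder.masks_of(c,n),g[:2],g[3]) for c in S}
    y=n not in('speaker','watch_dock','speaker_dock')
    for c in S:
        if V[c] is not None:
            p,f=fit(n,[(S[c],V[c])],g,0,y); print(n,c,(p[:2]*1000).round(1),np.degrees(p[2:]).round(1),round(f,3))
for c,lo in(('top',(225,265,250,275)),('scene',(390,435,180,200))):
    s=S[c];h=cv2.cvtColor(s['img'],cv2.COLOR_RGB2HSV); m=((h[...,0]<8)|(h[...,0]>172))&(h[...,1]>140)&(h[...,2]>90)
    k=np.zeros_like(m);k[lo[2]:lo[3],lo[0]:lo[1]]=1;v,u=np.nonzero(m&k);w=ray(s,np.c_[u,v],.06)[:,:2]
    print('bar',c,len(u),w.mean(0).round(4),w.min(0).round(3),w.max(0).round(3),'yaw',np.degrees(np.arctan(-np.polyfit(w[:,1],w[:,0],1)[0])))
for c in S:
    s=S[c];m=[m for m in finder.masks_of(c,'clamp')][0]; print(c,rect(s,m['region'],.008))
E
```

```text
speaker top [451.9 335.6] [] 0.128
speaker scene [449.6 337. ] [] 0.094
watch_dock top [ 456.9 -319.9] [] 0.103
watch_dock scene [ 456.1 -320.8] [] 0.146
earbud_cradle top [464.5  -3.4] [24.2] 0.043
earbud_cradle scene [464.8  -2.6] [27.2] 0.079
speaker_dock top [615.3 319. ] [] 0.049
speaker_dock scene [616. 319.] [] 0.073
bar top 87 [0.3886 0.1821] [0.385 0.149] [0.393 0.214] yaw -1.712161625413096
bar scene 77 [0.3885 0.1816] [0.382 0.152] [0.395 0.21 ] yaw -1.291653578124286
top (465.0, -2.9, 84.8, 72.1, 24.9)
scene (461.5, 176.7, 319.9, 101.4, -1.3)
```

Emit:
drive_tool(deltas="-0.45 -0.48 0.15 0 0 -0.1 94; -0.9 -0.95 0.3 0 0 -0.197 70; -0.9 -0.95 0.3 0 0 -0.197 70; -0.9 -0.95 0.3 0 0 -0.197 70")

```text
time: 3.25
tool_pos: [0.2248, 0.4026, 0.1742]
ee_rot: [-3.138, -0.001, 3.138]
wrist_force: [0.2, 0.3, -0.6]
width: 0.0733
finger_force: 0.0
```

Emit:
drive_tool(deltas="-0.33 -0.33 0 0 0 0 70; -0.66 -0.66 0 0 0 0 70; -1 -1 0 0 0 0 70")

```text
time: 3.55
tool_pos: [0.3249, 0.3062, 0.1762]
ee_rot: [3.14, 0.001, -3.139]
wrist_force: [0.9, 0.7, 0.2]
width: 0.07
finger_force: 0.0
```

Emit:
drive_tool(deltas="-0.33 -0.33 0 0 0 0 70; -0.66 -0.66 0 0 0 0 70; -1 -1 0 0 0 0 70")

```text
time: 3.85
tool_pos: [0.4257, 0.2059, 0.1762]
ee_rot: [3.14, 0.002, -3.14]
wrist_force: [0.7, 0.5, 0.5]
width: 0.0698
finger_force: 0.0
```

Emit:
drive_tool(deltas="-0.33 -0.33 0 0 0 0 70; -0.66 -0.66 0 0 0 0 70; -1 -1 0 0 0 0 70")

```text
time: 4.15
tool_pos: [0.526, 0.1058, 0.176]
ee_rot: [3.14, 0.001, -3.141]
wrist_force: [0.3, -0.1, -0.0]
width: 0.0702
finger_force: 0.0
```

Emit:
drive_tool(deltas="-0.33 -0.33 0 0 0 0 70; -0.66 -0.66 0 0 0 0 70; -1 -1 0 0 0 0 70; -1 -1 0 0 0 0 70; -1 -1 0 0 0 0 70")

```text
time: 4.65
tool_pos: [0.625, 0.0064, 0.1746]
ee_rot: [3.141, -0.001, 3.141]
wrist_force: [-1.4, -0.3, -0.1]
width: 0.0701
finger_force: 0.0
```

Emit:
drive_tool(deltas="-0.175 0 0.4 0 0 0 70; -0.175 0 0.8 0 0 0 70; -0.175 0 1 0 0 0 70")

```text
time: 4.95
tool_pos: [0.6394, 0.0088, 0.0719]
ee_rot: [3.14, -0.005, -3.139]
wrist_force: [-0.1, 1.0, -0.2]
width: 0.07
finger_force: 0.0
```

Emit:
drive_tool(deltas="0 0 0.3 0 0 0 70; 0 0 0.55 0 0 0 70; 0 0 0.68 0 0 0 70; 0 0 0.72 0 0 0 70; 0 0 0.72 0 0 0 70")

```text
time: 5.45
tool_pos: [0.6419, 0.0073, 0.0041]
ee_rot: [3.141, 0.001, -3.14]
wrist_force: [1.2, 0.3, 0.3]
width: 0.0701
finger_force: 0.0
```

Emit:
drive_tool(deltas="0 0 0 0 0 0 30; 0 0 0 0 0 0 30; 0 0 0 0 0 0 30; 0 0 0 0 0 0 30; 0 0 0 0 0 0 30")

```text
time: 5.95
tool_pos: [0.6424, 0.0062, 0.0045]
ee_rot: [-3.141, 0.002, -3.141]
wrist_force: [-0.4, -0.2, 3.5]
width: 0.0437
finger_force: 30.0
```

Emit:
drive_tool(deltas="0 0 0 0 0 0 30; 0 0 0 0 0 0 30; 0 0 0 0 0 0 30; 0 0 0 0 0 0 30")

```text
time: 6.35
tool_pos: [0.6424, 0.0062, 0.0045]
ee_rot: [-3.141, 0.002, -3.141]
wrist_force: [-0.5, -0.7, 5.8]
width: 0.0433
finger_force: 30.0
```

Emit:
drive_tool(deltas="0 0 -0.1 0 0 0 30; 0 0 -0.3 0 0 0 30; 0 0 -0.6 0 0 0 30; 0 0 -0.8 0 0 0 30")

```text
time: 6.75
tool_pos: [0.6418, 0.0066, 0.0849]
ee_rot: [3.141, 0.0, -3.141]
wrist_force: [1.1, 0.5, -0.1]
width: 0.0434
finger_force: 30.0
```

Emit:
drive_tool(deltas="0.06 -0.1 0 0 0 0 30; 0.18 -0.3 0 0 0 0 30; 0.34 -0.57 0 0 0 0 30; 0.5 -0.83 0 0 0 0 30; 0.6 -1 0 0 0 0 30")

```text
time: 7.25
tool_pos: [0.579, -0.0953, 0.0812]
ee_rot: [3.141, -0.004, 3.141]
wrist_force: [0.1, 0.1, -0.6]
width: 0.0439
finger_force: 30.0
```

Emit:
drive_tool(deltas="0.14 -0.23 0 0 0 0 30; 0.3 -0.5 0 0 0 0 30; 0.45 -0.75 0 0 0 0 30; 0.6 -1 0 0 0 0 30")

```text
time: 7.65
tool_pos: [0.5194, -0.1944, 0.0813]
ee_rot: [3.14, -0.003, -3.141]
wrist_force: [-0.2, -0.3, -0.8]
width: 0.0434
finger_force: 30.0
```

Emit:
drive_tool(deltas="0.15 -0.25 0 0 0 0 30; 0.3 -0.5 0 0 0 0 30; 0.45 -0.75 0 0 0 0 30; 0.55 -0.9 0 0 0 0 30; 0.6 -1 0 0 0 0 30")

```text
time: 8.15
tool_pos: [0.4595, -0.2944, 0.0815]
ee_rot: [3.139, -0.003, 3.14]
wrist_force: [-0.8, -0.3, -0.5]
width: 0.0438
finger_force: 30.0
```

Emit:
drive_tool(deltas="0.02 -0.1 0 0 0 0 30; 0.04 -0.2 0.1 0 0 0 30; 0.06 -0.265 0.25 0 0 0 30; 0.06 -0.265 0.35 0 0 0 30; 0.06 -0.265 0.35 0 0 0 30")

```text
time: 8.65
tool_pos: [0.4546, -0.3184, 0.045]
ee_rot: [3.137, -0.004, -3.141]
wrist_force: [0.3, -0.3, -0.3]
width: 0.0434
finger_force: 30.0
```

```bash
python3 - <<'E'
from h import *
o=robot.get_obs();print(o['tool_pos'],o['width'],o['finger_force'],o['wrist_force'])
S={c:snapshot(c) for c in('top','scene')}
cv2.imwrite('pics/w1.png',np.hstack([cv2.resize(S['scene']['img'][100:230,150:280,::-1],(400,400),interpolation=cv2.INTER_CUBIC),cv2.resize(S['top']['img'][190:290,390:490,::-1],(400,400),interpolation=cv2.INTER_CUBIC)]))
E
```

```text
[ 0.45455534 -0.318437    0.04501309] 0.04335196130516164 29.999921321868896 [ 0.30387416 -0.27695257 -0.33461899]
```

View pics/w1.png

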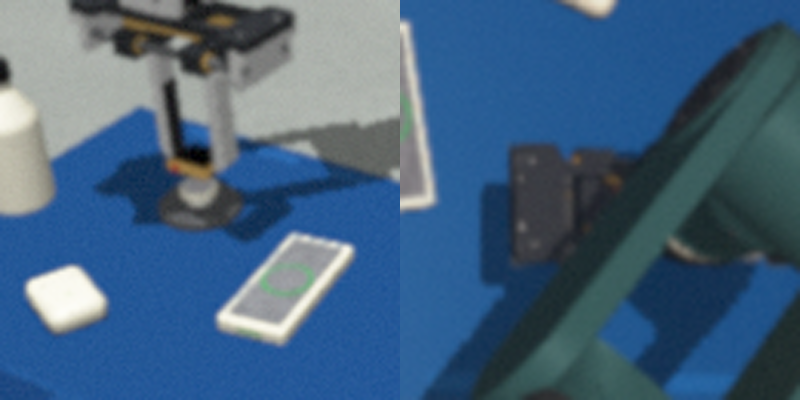

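The watch is held level right above the puck, so I'm lowering it.

Emit:
drive_tool(deltas="-0.02 -0.02 0.05 0 0 0 30; -0.02 -0.02 0.1 0 0 0 30; -0.02 -0.02 0.13 0 0 0 30; -0.02 -0.02 0.15 0 0 0 30; -0.02 -0.02 0.15 0 0 0 30")

```text
time: 9.25
tool_pos: [0.4578, -0.322, 0.033]
ee_rot: [3.141, -0.0, -3.141]
wrist_force: [0.8, -1.1, 0.1]
width: 0.0432
finger_force: 30.0
```

```bash
python3 - <<'E'
from h import *
for i in range(2):
  S={c:snapshot(c) for c in('top','scene')}
  o=robot.get_obs();print(o['tool_pos'],o['width'],o['finger_force'],o['wrist_force'])
E
```

```text
[ 0.45804405 -0.32223488  0.03351747] 0.043547861404527946 29.999787211418152 [ 1.17259855  0.39721599 -0.11717627]
[ 0.45811326 -0.32230909  0.03368   ] 0.04339216165989339 29.99991148710251 [ 0.0142037   0.03182561 -0.18155558]
```

Emit:
drive_tool(deltas="0.015 0.02 0.02 0 0 0 30; 0.015 0.02 0.04 0 0 0 30; 0.015 0.02 0.05 0 0 0 30; 0.015 0.02 0.05 0 0 0 30; 0.015 0.02 0.05 0 0 0 30")

```text
time: 9.95
tool_pos: [0.4565, -0.3202, 0.0285]
ee_rot: [3.141, 0.0, -3.141]
wrist_force: [-1.0, 0.6, -0.7]
width: 0.0438
finger_force: 30.0
```

Emit:
drive_tool(deltas="0 0 0.005 0 0 0 30; 0 0 0.01 0 0 0 30; 0 0 0.01 0 0 0 30; 0 0 0.01 0 0 0 30")

```text
time: 10.35
tool_pos: [0.4565, -0.3201, 0.0284]
ee_rot: [3.142, 0.0, -3.141]
wrist_force: [-1.7, 2.3, 5.8]
width: 0.0431
finger_force: 30.0
```

Emit:
drive_tool(deltas="0 0 0 0 0 0 52; 0 0 0 0 0 0 60; 0 0 0 0 0 0 66; 0 0 0 0 0 0 66")

```text
time: 10.75
tool_pos: [0.4565, -0.3201, 0.0271]
ee_rot: [3.141, -0.0, -3.141]
wrist_force: [-0.2, -0.2, -0.3]
width: 0.0654
finger_force: 0.0
```

Emit:
drive_tool(deltas="0 0 -0.1 0 0 0 66; 0 0 -0.3 0 0 0 66; 0 0 -0.6 0 0 0 66")

```text
time: 11.05
tool_pos: [0.4554, -0.3193, 0.0867]
ee_rot: [3.139, -0.003, -3.141]
wrist_force: [0.1, -0.4, 0.1]
width: 0.0662
finger_force: 0.0
```

Emit:
drive_tool(deltas="-0.2 0 0 0 0 0.09 66; -0.4 0 0 0 0 0.18 66; -0.6 0 0 0 0 0.27 66; -0.8 0 0 0 0 0.36 66; -1 0 0 0 0 0.44 66")

```text
time: 11.55
tool_pos: [0.5575, -0.3203, 0.0883]
ee_rot: [3.141, 0.001, 2.446]
wrist_force: [-0.9, -0.1, 0.2]
width: 0.0656
finger_force: 0.0
```

Emit:
drive_tool(deltas="0 0 0 0 0 0.09 66; 0 0 0 0 0 0.18 66; 0 0 0 0 0 0.27 66; 0 0 0 0 0 0.36 66; 0 0 0 0 0 0.44 66")

```text
time: 12.05
tool_pos: [0.5568, -0.3202, 0.0882]
ee_rot: [3.141, 0.0, 1.755]
wrist_force: [-0.2, -0.2, 0.4]
width: 0.0657
finger_force: 0.0
```

Emit:
drive_tool(deltas="0 0 0 0 0 0.09 66; 0 0 0 0 0 0.18 66; 0 0 0 0 0 0.27 66; 0 0 0 0 0 0.36 66; 0 0 0 0 0 0.387 66")

```text
time: 12.55
tool_pos: [0.5567, -0.3203, 0.0882]
ee_rot: [3.141, 0.0, 1.149]
wrist_force: [-0.1, -0.5, 0.4]
width: 0.0664
finger_force: 0.0
```

Emit:
drive_tool(deltas="0.3 0.6 0 0 0 0 66; 0.3 0.6 0 0 0 0 66; 0.3 0.6 0 0 0 0 66; 0.3 0.6 0 0 0 0 66")

```text
time: 12.95
tool_pos: [0.6234, -0.3172, 0.0877]
ee_rot: [-3.141, 0.0, 1.152]
wrist_force: [0.4, 0.1, -0.2]
width: 0.0659
finger_force: 0.0
```

```bash
python3 - <<'E'
from h import *
S={c:snapshot(c) for c in('top','scene')}
o=robot.get_obs();print(o['tool_pos'],np.degrees(o['ee_rot']),o['width'])
cv2.imwrite('pics/w2.png',cv2.resize(S['scene']['img'][110:230,140:280,::-1],(700,600),interpolation=cv2.INTER_CUBIC))
E
```

```text
[ 0.62280931 -0.31746673  0.08800662] [1.79996363e+02 1.80402458e-02 6.59765801e+01] 0.06569607992790993
```

View pics/w2.png

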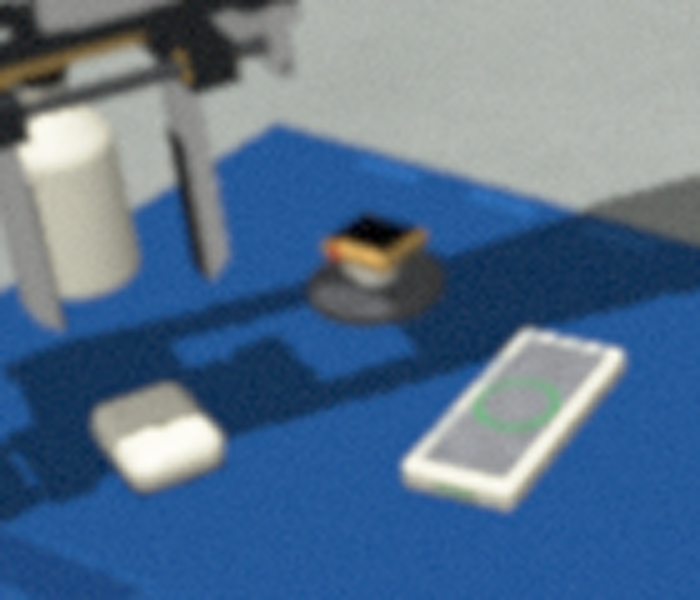

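The watch sits centred and level on the puck, and the fingers straddle the case. Descending.

Emit:
drive_tool(deltas="0 0 0.3 0 0 0 66; 0 0 0.6 0 0 0 66; 0 0 0.77 0 0 0 66; 0 0 0.82 0 0 0 66; 0 0 0.82 0 0 0 66")

```text
time: 13.55
tool_pos: [0.6229, -0.3171, 0.0051]
ee_rot: [-3.14, -0.0, 1.152]
wrist_force: [0.3, -0.2, 0.5]
width: 0.0661
finger_force: 0.0
```

Emit:
drive_tool(deltas="0 0 0 0 0 0 34; 0 0 0 0 0 0 34; 0 0 0 0 0 0 34; 0 0 0 0 0 0 34; 0 0 0 0 0 0 34")

```text
time: 14.05
tool_pos: [0.6245, -0.3177, 0.0073]
ee_rot: [3.139, 0.0, 1.152]
wrist_force: [-0.1, -0.2, 5.4]
width: 0.0457
finger_force: 29.9
```

Emit:
drive_tool(deltas="0 0 0 0 0 0 34; 0 0 0 0 0 0 34; 0 0 0 0 0 0 34")

```text
time: 14.35
tool_pos: [0.6245, -0.3177, 0.0073]
ee_rot: [3.139, 0.0, 1.152]
wrist_force: [0.3, 0.4, 5.7]
width: 0.0457
finger_force: 29.9
```

Emit:
drive_tool(deltas="0 0 -0.05 0 0 0 34; 0 0 -0.2 0 0 0 34; 0 0 -0.4 0 0 0 34; 0 0 -0.6 0 0 0 34; 0 0 -0.6 0 0 0 34")

```text
time: 14.85
tool_pos: [0.6255, -0.3183, 0.0701]
ee_rot: [3.134, 0.001, 1.152]
wrist_force: [0.4, 0.0, -0.8]
width: 0.0456
finger_force: 29.9
```

Emit:
drive_tool(deltas="0.07 -0.09 0 0 0 0 34; 0.2 -0.25 0 0 0 0 34; 0.38 -0.47 0 0 0 0 34; 0.57 -0.7 0 0 0 0 34; 0.74 -0.914 0 0 0 0 34")

```text
time: 15.35
tool_pos: [0.5678, -0.2099, 0.0631]
ee_rot: [-3.137, -0.001, 1.152]
wrist_force: [0.3, 0.2, -0.9]
width: 0.0453
finger_force: 29.9
```

Emit:
drive_tool(deltas="0.18 -0.22 0 0 0 0 34; 0.37 -0.457 0 0 0 0 34; 0.55 -0.68 0 0 0 0 34; 0.74 -0.914 0 0 0 0 34")

```text
time: 15.75
tool_pos: [0.5142, -0.1056, 0.0634]
ee_rot: [-3.138, 0.0, 1.152]
wrist_force: [0.0, -0.3, -1.1]
width: 0.0455
finger_force: 29.9
```

Emit:
drive_tool(deltas="0.18 -0.22 0 0 0 0 34; 0.37 -0.457 0 0 0 0 34; 0.55 -0.68 0 0 0 0 34; 0.68 -0.84 0 0 0 0 34; 0.74 -0.914 0 0 0 0 34")

```text
time: 16.25
tool_pos: [0.4605, -0.0009, 0.0637]
ee_rot: [-3.138, 0.001, 1.154]
wrist_force: [1.1, -0.1, -1.4]
width: 0.0459
finger_force: 29.9
```

Emit:
drive_tool(deltas="0 0 0 0 0 0.08 34; 0 0 0 0 0 0.17 34; 0 0 0 0 0 0.26 34; 0 0 0 0 0 0.35 34; 0 0 0 0 0 0.42 34")

```text
time: 16.75
tool_pos: [0.4624, -0.0029, 0.0643]
ee_rot: [-3.141, 0.002, 0.487]
wrist_force: [-0.4, 0.4, -1.1]
width: 0.0454
finger_force: 29.9
```

Emit:
drive_tool(deltas="0 0 0 0 0 0.041 34; 0 0 0 0 0 0.041 34; 0 0 0 0 0 0.041 34; 0 0 0 0 0 0.041 34")

```text
time: 17.15
tool_pos: [0.463, -0.0029, 0.0651]
ee_rot: [-3.141, 0.001, 0.429]
wrist_force: [0.1, 0.5, -1.0]
width: 0.0459
finger_force: 29.9
```

```bash
python3 - <<'E'
from h import *
S={c:snapshot(c) for c in('top','scene')}
o=robot.get_obs();print(o['tool_pos'],np.degrees(o['ee_rot']),o['width'],o['finger_force'])
cv2.imwrite('pics/e1.png',np.hstack([cv2.resize(S['scene']['img'][130:250,260:380,::-1],(400,400),interpolation=cv2.INTER_CUBIC),cv2.resize(S['top']['img'][190:290,270:370,::-1],(400,400),interpolation=cv2.INTER_CUBIC)]))
E
```

```text
[ 0.46318902 -0.00284156  0.06530407] [-1.79990026e+02  1.02613461e-02  2.45433198e+01] 0.045836756543647404 29.927380084991455
```

View pics/e1.png

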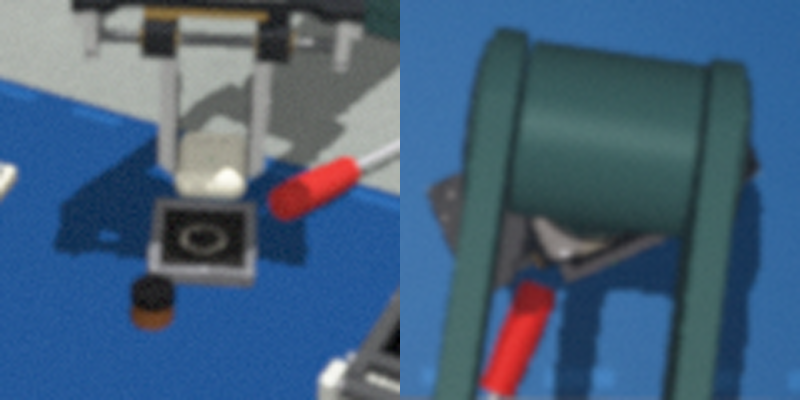

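Emit:
drive_tool(deltas="0.01 0 0.15 0 0 0 34; 0.01 0 0.3 0 0 0 34; 0.01 0 0.42 0 0 0 34; 0.01 0 0.48 0 0 0 34; 0.01 0 0.48 0 0 0 34")

```text
time: 17.75
tool_pos: [0.4634, -0.0023, 0.0164]
ee_rot: [-3.14, 0.002, 0.428]
wrist_force: [0.1, 0.6, -0.9]
width: 0.0453
finger_force: 29.9
```

Emit:
drive_tool(deltas="0 0 0 0 0 0 34; 0 0 0.01 0 0 0 34; 0 0 0.02 0 0 0 34; 0 0 0.02 0 0 0 34; 0 0 0.02 0 0 0 34")

```text
time: 18.25
tool_pos: [0.4643, -0.0024, 0.0157]
ee_rot: [3.141, -0.0, 0.428]
wrist_force: [1.0, 0.6, -0.8]
width: 0.0457
finger_force: 29.9
```

Emit:
drive_tool(deltas="0 0 0.01 0 0 0 34; 0 0 0.01 0 0 0 34; 0 0 0.01 0 0 0 34; 0 0 0.01 0 0 0 34")

```text
time: 18.65
tool_pos: [0.4645, -0.0024, 0.0152]
ee_rot: [3.141, -0.001, 0.428]
wrist_force: [-1.5, 0.9, 5.8]
width: 0.0454
finger_force: 29.9
```

Emit:
drive_tool(deltas="0 0 0 0 0 0 34; 0 0 0.008 0 0 0 34; 0 0 0.008 0 0 0 34; 0 0 0.008 0 0 0 34")

```text
time: 19.05
tool_pos: [0.4645, -0.0024, 0.0152]
ee_rot: [3.141, -0.001, 0.428]
wrist_force: [-4.2, -0.3, 8.8]
width: 0.0459
finger_force: 29.9
```

Emit:
drive_tool(deltas="0 0 0 0 0 0 50; 0 0 -0.01 0 0 0 60; 0 0 -0.01 0 0 0 64; 0 0 -0.01 0 0 0 64")

```text
time: 19.45
tool_pos: [0.464, -0.0024, 0.0143]
ee_rot: [-3.141, 0.0, 0.428]
wrist_force: [-0.1, 0.3, -0.4]
width: 0.064
finger_force: 0.0
```

Emit:
drive_tool(deltas="0 0 -0.1 0 0 0 64; 0 0 -0.4 0 0 0 64; 0 0 -0.8 0 0 0 64; 0 0 -1 0 0 0 64")

```text
time: 19.85
tool_pos: [0.4659, -0.0026, 0.1188]
ee_rot: [3.139, -0.005, 0.428]
wrist_force: [0.8, 0.1, -0.0]
width: 0.0642
finger_force: 0.0
```

Emit:
drive_tool(deltas="0.08 -0.2 0 0 0 -0.09 94; 0.16 -0.4 0 0 0 -0.18 94; 0.26 -0.6 0 0 0 -0.27 94; 0.34 -0.8 0 0 0 -0.36 94; 0.43 -1 0 0 0 -0.44 94")

```text
time: 20.35
tool_pos: [0.4619, 0.1073, 0.1154]
ee_rot: [3.141, -0.001, 1.124]
wrist_force: [0.3, -0.7, -0.5]
width: 0.0939
finger_force: 0.0
```

Emit:
drive_tool(deltas="0 0 0 0 0 -0.09 94; 0 0 0 0 0 -0.18 94; 0 0 0 0 0 -0.288 94; 0 0 0 0 0 -0.288 94")

```text
time: 20.75
tool_pos: [0.462, 0.1066, 0.1153]
ee_rot: [3.141, -0.0, 1.573]
wrist_force: [-0.3, -0.2, -0.3]
width: 0.0942
finger_force: 0.0
```

Emit:
drive_tool(deltas="0.4 0 0 0 0 0 94; 0.8 0 0 0 0 0 94; 1 0 0 0 0 0 94")

```text
time: 21.05
tool_pos: [0.4617, 0.2087, 0.1152]
ee_rot: [3.141, -0.001, 1.57]
wrist_force: [-0.3, 0.3, -0.4]
width: 0.094
finger_force: 0.0
```

Emit:
drive_tool(deltas="0.4 0 0 0 0 0 94; 0.8 0 0 0 0 0 94; 1 0 0 0 0 0 94; 1 0 0 0 0 0 94")

```text
time: 21.45
tool_pos: [0.4614, 0.3088, 0.1148]
ee_rot: [3.142, -0.001, 1.573]
wrist_force: [0.2, -0.5, -0.6]
width: 0.0939
finger_force: 0.0
```

Emit:
drive_tool(deltas="0.3 -0.11 0 0 0 0 94; 0.3 -0.11 0 0 0 0 94; 0.3 -0.11 0 0 0 0 94; 0.3 -0.11 0 0 0 0 94")

```text
time: 21.85
tool_pos: [0.4511, 0.3351, 0.1148]
ee_rot: [3.141, 0.001, 1.57]
wrist_force: [0.3, 0.8, -1.0]
width: 0.0943
finger_force: 0.0
```

```bash
python3 - <<'E'
from h import *
S={c:snapshot(c) for c in('top','scene')}
o=robot.get_obs();print(o['tool_pos'],np.degrees(o['ee_rot']),o['width'],o['finger_force'])
m=near(S['top'],finder.masks_of('top','earbud_case'),(.4645,-.003),.02); 
if m is not None: print(rect(S['top'],m,.02))
cv2.imwrite('pics/s1.png',np.hstack([cv2.resize(S['scene']['img'][150:270,400:520,::-1],(400,400),interpolation=cv2.INTER_CUBIC),cv2.resize(S['top']['img'][190:290,270:370,::-1],(400,400),interpolation=cv2.INTER_CUBIC)]))
E
```

```text
[0.45113724 0.33525122 0.11483026] [1.79983466e+02 1.73634682e-02 8.99249978e+01] 0.09418708238337863 0.0
(462.0, 0.4, 60.8, 46.7, 25.1)
```

View pics/s1.png

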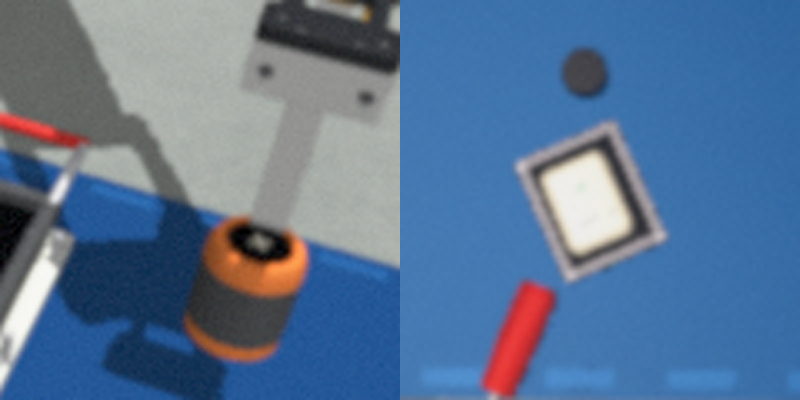

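The case lies centred in its recess. Now the speaker.

Emit:
drive_tool(deltas="0.01 0 0.3 0 0 0 94; 0.01 0 0.6 0 0 0 94; 0.01 0 0.8 0 0 0 94; 0.01 0 0.85 0 0 0 94; 0.01 0 0.85 0 0 0 94")

```text
time: 22.5
tool_pos: [0.4504, 0.3367, 0.029]
ee_rot: [-3.14, 0.001, 1.571]
wrist_force: [-0.1, 0.3, -0.0]
width: 0.0937
finger_force: 0.0
```

Emit:
drive_tool(deltas="0 0 0 0 0 0 48; 0 0 0 0 0 0 48; 0 0 0 0 0 0 48; 0 0 0 0 0 0 48; 0 0 0 0 0 0 48")

```text
time: 23.0
tool_pos: [0.4514, 0.3377, 0.0305]
ee_rot: [3.14, -0.001, 1.571]
wrist_force: [0.4, -0.6, 1.9]
width: 0.0596
finger_force: 30.0
```

Emit:
drive_tool(deltas="0 0 0 0 0 0 48; 0 0 0 0 0 0 48; 0 0 0 0 0 0 48; 0 0 0 0 0 0 48; 0 0 0 0 0 0 48")

```text
time: 23.5
tool_pos: [0.4514, 0.3377, 0.0305]
ee_rot: [3.14, -0.001, 1.571]
wrist_force: [2.1, -1.0, 3.8]
width: 0.059
finger_force: 30.0
```

Emit:
drive_tool(deltas="0 0 -0.05 0 0 0 48; 0 0 -0.15 0 0 0 48; 0 0 -0.3 0 0 0 48; 0 0 -0.45 0 0 0 48; 0 0 -0.5 0 0 0 48")

```text
time: 24.0
tool_pos: [0.4519, 0.3383, 0.0828]
ee_rot: [3.138, -0.002, 1.572]
wrist_force: [0.3, 1.0, -0.1]
width: 0.0596
finger_force: 30.0
```

Emit:
drive_tool(deltas="-0.01 0.1 0 0 0 0 48; -0.03 0.3 0 0 0 0 48; -0.06 0.52 0 0 0 0 48; -0.08 0.74 0 0 0 0 48; -0.1 0.95 0 0 0 0 48")

```text
time: 24.5
tool_pos: [0.5468, 0.3269, 0.0788]
ee_rot: [-3.141, 0.001, 1.571]
wrist_force: [0.3, -0.4, -1.8]
width: 0.0594
finger_force: 30.0
```

Emit:
drive_tool(deltas="-0.03 0.22 0 0 0 0 48; -0.05 0.42 0 0 0 0 48; -0.07 0.6 0 0 0 0 48; -0.08 0.69 0 0 0 0 48; -0.08 0.69 0 0 0 0 48")

```text
time: 25.0
tool_pos: [0.6156, 0.3188, 0.0785]
ee_rot: [-3.141, 0.001, 1.57]
wrist_force: [-0.1, -0.1, -0.9]
width: 0.0594
finger_force: 30.0
```

Emit:
drive_tool(deltas="0 0 0.1 0 0 0 48; 0 0 0.2 0 0 0 48; 0 0 0.28 0 0 0 48; 0 0 0.33 0 0 0 48; 0 0 0.33 0 0 0 48")

```text
time: 25.5
tool_pos: [0.6134, 0.3194, 0.045]
ee_rot: [-3.139, 0.001, 1.572]
wrist_force: [-0.0, -0.5, -1.2]
width: 0.0594
finger_force: 30.0
```

```bash
python3 - <<'E'
from h import *
S={c:snapshot(c) for c in('top','scene')}
o=robot.get_obs();print(o['tool_pos'],np.degrees(o['ee_rot']),o['width'],o['finger_force'])
cv2.imwrite('pics/s2.png',np.hstack([cv2.resize(S['scene']['img'][200:340,380:520,::-1],(400,400),interpolation=cv2.INTER_CUBIC),cv2.resize(S['top']['img'][130:230,150:250,::-1],(400,400),interpolation=cv2.INTER_CUBIC)]))
E
```

```text
[0.61452573 0.31961159 0.04667351] [-1.79997821e+02 -2.33491288e-03  9.00472811e+01] 0.05953923692235918 29.99846934021207
```

View pics/s2.png

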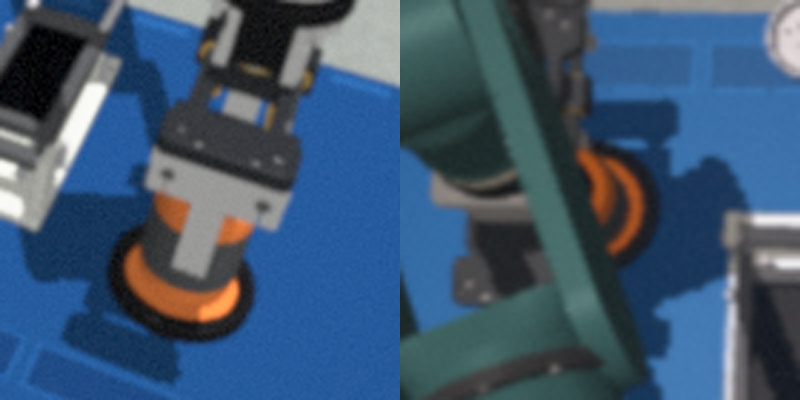

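The speaker is upright over the dock, so I'm lowering it.

Emit:
drive_tool(deltas="0 0.01 0.02 0 0 0 48; 0 0.01 0.04 0 0 0 48; 0 0.01 0.06 0 0 0 48; 0 0.01 0.075 0 0 0 48; 0 0.01 0.075 0 0 0 48")

```text
time: 26.1
tool_pos: [0.6155, 0.3195, 0.0388]
ee_rot: [-3.141, 0.0, 1.571]
wrist_force: [0.4, 0.1, -1.7]
width: 0.0593
finger_force: 30.0
```

Emit:
drive_tool(deltas="0 0 0 0 0 0 48; 0 0 0.005 0 0 0 48; 0 0 0.01 0 0 0 48; 0 0 0.01 0 0 0 48")

```text
time: 26.5
tool_pos: [0.6158, 0.3196, 0.0386]
ee_rot: [3.141, -0.0, 1.571]
wrist_force: [-0.5, 0.2, 0.4]
width: 0.0595
finger_force: 30.0
```

Emit:
drive_tool(deltas="0 0 0.01 0 0 0 48; 0 0 0.01 0 0 0 48; 0 0 0.01 0 0 0 48; 0 0 0.01 0 0 0 48")

```text
time: 26.9
tool_pos: [0.6158, 0.3196, 0.0385]
ee_rot: [3.141, -0.0, 1.572]
wrist_force: [-2.8, -2.2, 4.7]
width: 0.0591
finger_force: 30.0
```

Emit:
drive_tool(deltas="0 0 0 0 0 0 70; 0 0 0 0 0 0 80; 0 0 0 0 0 0 90; 0 0 0 0 0 0 90")

```text
time: 27.3
tool_pos: [0.6156, 0.3195, 0.0366]
ee_rot: [-3.141, 0.0, 1.571]
wrist_force: [-1.2, -0.2, -0.2]
width: 0.0877
finger_force: 0.0
```

Emit:
drive_tool(deltas="0 0 -0.1 0 0 0 90; 0 0 -0.4 0 0 0 90; 0 0 -0.8 0 0 0 90; 0 0 -1 0 0 0 90")

```text
time: 27.7
tool_pos: [0.6172, 0.3202, 0.1424]
ee_rot: [3.135, -0.003, 1.572]
wrist_force: [0.9, 0.4, 0.5]
width: 0.0895
finger_force: 0.0
```

Emit:
drive_tool(deltas="-0.23 -0.38 0 0 0 0.016 60; -0.46 -0.76 0 0 0 0.016 26; -0.6 -1 0 0 0 0.016 26")

```text
time: 28.0
tool_pos: [0.514, 0.2585, 0.1381]
ee_rot: [3.141, -0.0, 1.546]
wrist_force: [-1.0, 0.2, 0.6]
width: 0.0697
finger_force: 0.0
```

Emit:
drive_tool(deltas="-0.23 -0.38 0 0 0 0 26; -0.46 -0.76 0 0 0 0 26; -0.6 -1 0 0 0 0 26; -0.6 -1 0 0 0 0 26; -0.6 -1 0 0 0 0 26")

```text
time: 28.5
tool_pos: [0.4148, 0.2021, 0.1384]
ee_rot: [3.139, -0.001, 1.546]
wrist_force: [1.1, 0.3, -0.1]
width: 0.0294
finger_force: 0.0
```

Emit:
drive_tool(deltas="-0.1 -0.15 0.2 0 0 0 26; -0.18 -0.27 0.4 0 0 0 26; -0.18 -0.27 0.4 0 0 0 26; -0.18 -0.27 0.4 0 0 0 26; -0.18 -0.27 0.4 0 0 0 26")

```text
time: 29.0
tool_pos: [0.3888, 0.1854, 0.0987]
ee_rot: [3.139, -0.001, 1.546]
wrist_force: [0.4, -0.5, 0.7]
width: 0.0259
finger_force: 0.0
```

```bash
python3 - <<'E'
from h import *
S={c:snapshot(c) for c in('top','scene')}
o=robot.get_obs();print(o['tool_pos'],np.degrees(o['ee_rot']),o['width'],o['finger_force'])
m=near(S['top'],finder.masks_of('top','speaker'),(.6157,.319),.05)
if m is not None: print(fit('speaker',[(S['top'],m)],(.6157,.319),.008,False))
cv2.imwrite('pics/b1.png',np.hstack([cv2.resize(S['scene']['img'][150:290,350:490,::-1],(400,400),interpolation=cv2.INTER_CUBIC),cv2.resize(S['top']['img'][130:290,150:310,::-1],(400,400),interpolation=cv2.INTER_CUBIC)]))
E
```

```text
[0.38847686 0.18526214 0.09854182] [ 1.79859214e+02 -5.72851130e-02  8.86051622e+01] 0.025926564213643536 0.0
(array([0.61437285, 0.31738721]), np.float64(0.052254831782390876))
```

View pics/b1.png

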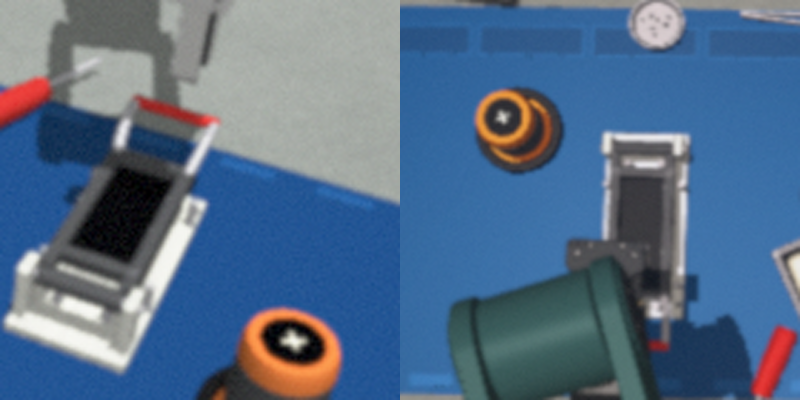

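The speaker stands in its dock and the fingers hang over the red bar. I'll descend and grip.

Emit:
drive_tool(deltas="-0.03 0 0.1 0 0 0 26; -0.03 0 0.3 0 0 0 26; -0.03 0 0.45 0 0 0 26; -0.03 0 0.525 0 0 0 26; -0.03 0 0.525 0 0 0 26")

```text
time: 29.65
tool_pos: [0.3857, 0.1812, 0.0432]
ee_rot: [-3.139, 0.001, 1.546]
wrist_force: [-0.3, 0.2, -0.0]
width: 0.026
finger_force: 0.0
```

Emit:
drive_tool(deltas="0 0 0 0 0 0 5; 0 0 0 0 0 0 5; 0 0 0 0 0 0 5; 0 0 0 0 0 0 5; 0 0 0 0 0 0 5")

```text
time: 30.15
tool_pos: [0.3899, 0.1818, 0.0463]
ee_rot: [3.134, -0.001, 1.546]
wrist_force: [5.2, 0.3, -1.8]
width: 0.0087
finger_force: 30.0
```

Emit:
drive_tool(deltas="0 0 0 0 0 0 5; 0 0 0 0 0 0 5")

```text
time: 30.35
tool_pos: [0.3899, 0.1818, 0.0463]
ee_rot: [3.134, -0.001, 1.546]
wrist_force: [5.1, -0.5, -2.1]
width: 0.009
finger_force: 30.0
```

Emit:
drive_tool(deltas="0 0.013 -0.105 0 0 0 5; 0 0.031 -0.205 0 0 0 5; 0 0.053 -0.305 0 0 0 5; 0 0.081 -0.403 0 0 0 5")

```text
time: 30.75
tool_pos: [0.3984, 0.1817, 0.0866]
ee_rot: [3.133, -0.001, 1.546]
wrist_force: [8.5, -0.2, -5.8]
width: 0.0086
finger_force: 30.0
```

Emit:
drive_tool(deltas="0 0.033 -0.097 0 0 0 5; 0 0.07 -0.191 0 0 0 5; 0 0.112 -0.284 0 0 0 5; 0 0.159 -0.375 0 0 0 5")

```text
time: 31.15
tool_pos: [0.4147, 0.1815, 0.1234]
ee_rot: [3.132, -0.002, 1.546]
wrist_force: [11.4, 1.8, -9.8]
width: 0.0089
finger_force: 30.0
```

Emit:
drive_tool(deltas="0 0.056 -0.088 0 0 0 5; 0 0.116 -0.174 0 0 0 5; 0 0.18 -0.257 0 0 0 5; 0 0.25 -0.336 0 0 0 5")

```text
time: 31.55
tool_pos: [0.4367, 0.1812, 0.1561]
ee_rot: [3.14, -0.002, 1.547]
wrist_force: [3.8, 2.7, -6.0]
width: 0.0091
finger_force: 30.0
```

Emit:
drive_tool(deltas="0 0.067 -0.076 0 0 0 5; 0 0.139 -0.149 0 0 0 5; 0 0.214 -0.219 0 0 0 5; 0 0.292 -0.284 0 0 0 5")

```text
time: 31.95
tool_pos: [0.4649, 0.1809, 0.1846]
ee_rot: [-3.14, -0.002, 1.547]
wrist_force: [1.4, 5.0, -5.1]
width: 0.0088
finger_force: 29.9
```

Emit:
drive_tool(deltas="0 0.081 -0.061 0 0 0 5; 0 0.166 -0.119 0 0 0 5; 0 0.253 -0.172 0 0 0 5; 0 0.343 -0.22 0 0 0 5")

```text
time: 32.35
tool_pos: [0.4984, 0.1806, 0.2074]
ee_rot: [-3.139, -0.003, 1.548]
wrist_force: [-1.7, 4.6, -0.8]
width: 0.0095
finger_force: 29.9
```

Emit:
drive_tool(deltas="0 0.092 -0.044 0 0 0 5; 0 0.186 -0.083 0 0 0 5; 0 0.282 -0.118 0 0 0 5; 0 0.379 -0.148 0 0 0 5")

```text
time: 32.75
tool_pos: [0.5364, 0.1796, 0.223]
ee_rot: [-3.14, -0.003, 1.548]
wrist_force: [-2.2, 5.2, -0.4]
width: 0.0089
finger_force: 30.0
```

Emit:
drive_tool(deltas="0 0.099 -0.024 0 0 0 5; 0 0.199 -0.044 0 0 0 5; 0 0.3 -0.059 0 0 0 5; 0 0.402 -0.069 0 0 0 5")

```text
time: 33.15
tool_pos: [0.5774, 0.1784, 0.23]
ee_rot: [3.141, -0.003, 1.548]
wrist_force: [-1.5, 5.0, 2.5]
width: 0.0091
finger_force: 30.1
```

Emit:
drive_tool(deltas="0 0.102 -0.005 0 0 0 5; 0 0.204 -0.004 0 0 0 5; 0 0.305 0.001 0 0 0 5; 0 0.407 0.012 0 0 0 5")

```text
time: 33.55
tool_pos: [0.6184, 0.1774, 0.2285]
ee_rot: [3.141, -0.003, 1.548]
wrist_force: [-0.7, 6.7, 1.1]
width: 0.0086
finger_force: 30.1
```

Emit:
drive_tool(deltas="0 0.101 0.016 0 0 0 5; 0 0.2 0.036 0 0 0 5; 0 0.299 0.062 0 0 0 5; 0 0.299 0.062 0 0 0 5; 0 0.299 0.062 0 0 0 5")

```text
time: 34.05
tool_pos: [0.6489, 0.1765, 0.2216]
ee_rot: [3.14, -0.002, 1.548]
wrist_force: [0.9, 4.9, 0.9]
width: 0.0087
finger_force: 30.1
```

```bash
python3 - <<'E'
from h import *
S={c:snapshot(c) for c in('top','scene')}
o=robot.get_obs();print(o['tool_pos'],np.degrees(o['ee_rot']),o['width'],o['finger_force'])
cv2.imwrite('pics/l1.png',np.hstack([cv2.resize(S['scene']['img'][130:290,320:480,::-1],(400,400),interpolation=cv2.INTER_CUBIC),cv2.resize(S['top']['img'][130:290,150:310,::-1],(400,400),interpolation=cv2.INTER_CUBIC)]))
E
```

```text
[0.64870075 0.17649616 0.2216665 ] [ 1.79885556e+02 -1.29194905e-01  8.86781370e+01] 0.009216842600170708 30.07130742073059
```

View pics/l1.png

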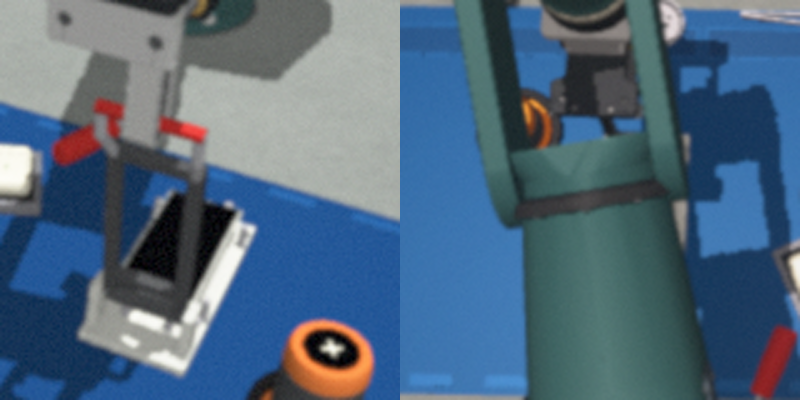

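Emit:
drive_tool(deltas="0 0 0 0 0 0 40; 0 0 0 0 0 0 40; 0 0 0 0 0 0 40; 0 0 0 0 0 0 40")

```text
time: 34.55
tool_pos: [0.6479, 0.1744, 0.2206]
ee_rot: [-3.141, 0.001, 1.545]
wrist_force: [0.1, -0.4, 0.1]
width: 0.0372
finger_force: 0.0
```

Emit:
drive_tool(deltas="0 0 -0.1 0 0 0 40; 0 0 -0.25 0 0 0 40; 0 0 -0.45 0 0 0 40; 0 0 -0.6 0 0 0 40; 0 0 -0.6 0 0 0 40")

```text
time: 35.05
tool_pos: [0.6489, 0.1752, 0.285]
ee_rot: [3.135, -0.001, 1.546]
wrist_force: [-0.1, -1.0, 0.2]
width: 0.0398
finger_force: 0.0
```

```bash
python3 - <<'E'
from h import *
S={c:snapshot(c) for c in('top','scene')}
o=robot.get_obs();print(o['tool_pos'],np.degrees(o['ee_rot']),o['joint_positions'])
cv2.imwrite('pics/l2.png',cv2.resize(S['scene']['img'][110:290,320:480,::-1],(534,600),interpolation=cv2.INTER_CUBIC))
E
```

```text
[0.6480381  0.1751302  0.28137875] [ 1.79931739e+02 -9.18200516e-03  8.85914332e+01] [ 1.79570080e-01  3.69764683e-01  8.82754495e-01 -8.90504998e-05
  1.88787435e+00  2.04126487e-01]
```

View pics/l2.png

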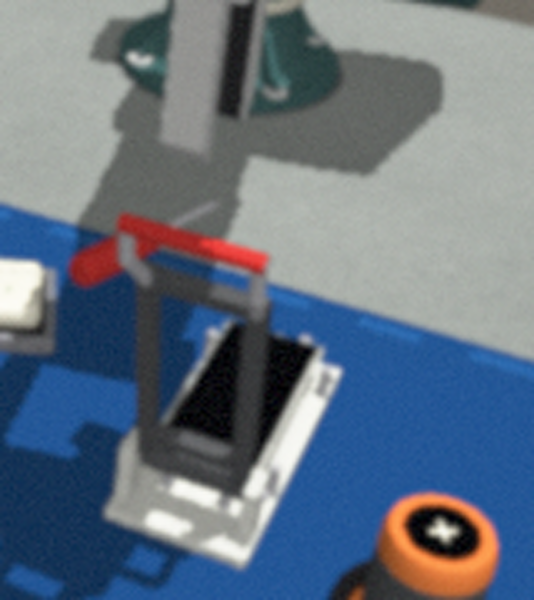

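The lid stays open past vertical and the phone still lies in the clamp. Now moving over the phone.

Emit:
drive_tool(deltas="0 -0.3 0 0 0 0 94; 0 -0.7 0 0 0 0 94; 0 -1 0 0 0 0 94")

```text
time: 35.45
tool_pos: [0.5458, 0.1775, 0.279]
ee_rot: [-3.138, 0.001, 1.546]
wrist_force: [1.2, 0.7, 0.4]
width: 0.0607
finger_force: 0.0
```

Emit:
drive_tool(deltas="0 -0.25 0 0 0 -0.08 94; 0 -0.445 0 0 0 -0.16 94; 0 -0.445 0.2 0 0 -0.25 94; 0 -0.445 0.4 0 0 -0.34 94; 0 -0.445 0.6 0 0 -0.42 94")

```text
time: 35.95
tool_pos: [0.5025, 0.1786, 0.219]
ee_rot: [-3.14, -0.001, 2.212]
wrist_force: [0.6, -0.3, -0.4]
width: 0.0939
finger_force: 0.0
```

Emit:
drive_tool(deltas="0 0 0.1 0 0 -0.09 94; 0 0 0.2 0 0 -0.18 94; 0 0 0.3 0 0 -0.27 94; 0 0 0.4 0 0 -0.36 94; 0 0 0.5 0 0 -0.44 94")

```text
time: 36.45
tool_pos: [0.5025, 0.1784, 0.1688]
ee_rot: [-3.14, -0.002, 2.903]
wrist_force: [-0.4, 0.4, 0.2]
width: 0.0943
finger_force: 0.0
```

Emit:
drive_tool(deltas="0 0 0 0 0 -0.09 94; 0 0 0 0 0 -0.14 94; 0 0 0 0 0 -0.14 94; 0 0 0 0 0 -0.14 94; 0 0 0 0 0 -0.14 94")

```text
time: 36.95
tool_pos: [0.5032, 0.1787, 0.1703]
ee_rot: [-3.142, -0.001, 3.116]
wrist_force: [-0.4, 0.5, -0.1]
width: 0.0934
finger_force: 0.0
```

```bash
python3 - <<'E'
from h import *
S={c:snapshot(c) for c in('top','scene')}
o=robot.get_obs();print(o['tool_pos'],np.degrees(o['ee_rot']),o['joint_positions'])
cv2.imwrite('pics/p1.png',np.hstack([cv2.resize(S['scene']['img'][150:290,340:480,::-1],(400,400),interpolation=cv2.INTER_CUBIC),cv2.resize(S['top']['img'][160:280,190:310,::-1],(400,400),interpolation=cv2.INTER_CUBIC)]))
E
```

```text
[0.50334258 0.17870038 0.17065476] [-1.79999377e+02 -1.09010525e-02  1.78557473e+02] [ 2.34953721e-01  6.14345388e-02  1.46703899e+00  3.84554942e-05
  1.61330578e+00 -1.31066413e+00]
```

View pics/p1.png

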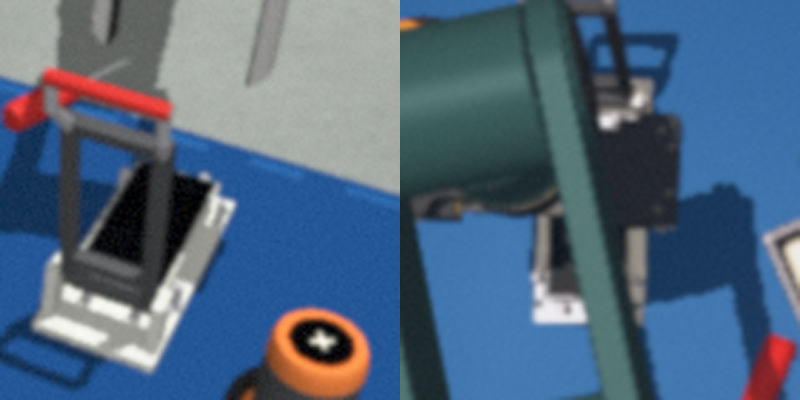

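Emit:
drive_tool(deltas="0 0 0.3 0 0 0 94; 0 0 0.6 0 0 0 94; 0 0 0.85 0 0 0 94; 0 0 1 0 0 0 94")

```text
time: 37.45
tool_pos: [0.5021, 0.1784, 0.0683]
ee_rot: [-3.141, -0.003, 3.117]
wrist_force: [-0.1, 0.0, -0.5]
width: 0.0942
finger_force: 0.0
```

Emit:
drive_tool(deltas="0 0 0.15 0 0 0 94; 0 0 0.3 0 0 0 94; 0 0 0.42 0 0 0 94; 0 0 0.49 0 0 0 94; 0 0 0.49 0 0 0 94")

```text
time: 37.95
tool_pos: [0.5027, 0.1786, 0.0207]
ee_rot: [-3.141, -0.002, 3.117]
wrist_force: [-0.1, -0.0, 0.1]
width: 0.0941
finger_force: 0.0
```

Emit:
drive_tool(deltas="0 0 0 0 0 0 55; 0 0 0 0 0 0 55; 0 0 0 0 0 0 55; 0 0 0 0 0 0 55; 0 0 0 0 0 0 55")

```text
time: 38.45
tool_pos: [0.5038, 0.1788, 0.0224]
ee_rot: [3.141, 0.001, 3.117]
wrist_force: [0.6, 0.1, 1.6]
width: 0.0655
finger_force: 29.9
```

Emit:
drive_tool(deltas="0 0 0 0 0 0 55; 0 0 0 0 0 0 55; 0 0 0 0 0 0 55; 0 0 0 0 0 0 55; 0 0 0 0 0 0 55")

```text
time: 38.95
tool_pos: [0.5039, 0.1788, 0.0224]
ee_rot: [3.141, 0.001, 3.117]
wrist_force: [-0.9, -0.4, 5.0]
width: 0.0656
finger_force: 29.9
```

Emit:
drive_tool(deltas="0 0 -0.03 0 0 0 55; 0 0 -0.1 0 0 0 55; 0 0 -0.2 0 0 0 55; 0 0 -0.35 0 0 0 55; 0 0 -0.5 0 0 0 55")

```text
time: 39.45
tool_pos: [0.5031, 0.1787, 0.0724]
ee_rot: [-3.142, -0.001, 3.117]
wrist_force: [-0.2, 0.4, -1.0]
width: 0.0655
finger_force: 29.9
```

Emit:
drive_tool(deltas="0 0 -0.15 0 0 0 55; 0 0 -0.3 0 0 0 55; 0 0 -0.45 0 0 0 55; 0 0 -0.5 0 0 0 55")

```text
time: 39.85
tool_pos: [0.5046, 0.179, 0.1244]
ee_rot: [3.141, 0.004, 3.117]
wrist_force: [0.3, -1.2, -0.7]
width: 0.0656
finger_force: 29.9
```

Emit:
drive_tool(deltas="0 -0.08 0 0 0 0 55; 0 -0.25 0 0 0 0 55; 0 -0.5 0 0 0 0 55; 0 -0.75 0 0 0 0 55; 0 -1 0 0 0 0 55")

```text
time: 40.35
tool_pos: [0.5001, 0.0774, 0.1206]
ee_rot: [-3.141, -0.002, 3.117]
wrist_force: [-0.5, -0.7, -2.4]
width: 0.0654
finger_force: 29.9
```

Emit:
drive_tool(deltas="0 -0.25 0 0 0 0 55; 0 -0.5 0 0 0 0 55; 0 -0.75 0 0 0 0 55; 0 -1 0 0 0 0 55")

```text
time: 40.75
tool_pos: [0.4975, -0.0226, 0.1206]
ee_rot: [3.142, -0.002, 3.117]
wrist_force: [0.5, 0.2, -1.0]
width: 0.066
finger_force: 29.9
```

Emit:
drive_tool(deltas="0 -0.25 0 0 0 0 55; 0 -0.5 0 0 0 0 55; 0 -0.75 0 0 0 0 55; 0 -1 0 0 0 0 55")

```text
time: 41.15
tool_pos: [0.495, -0.1224, 0.1206]
ee_rot: [3.141, -0.002, 3.117]
wrist_force: [-0.6, 0.1, -0.9]
width: 0.0655
finger_force: 29.9
```

Emit:
drive_tool(deltas="-0.07 -0.2 0 0 0 -0.03 55; -0.14 -0.4 0 0 0 -0.06 55; -0.21 -0.52 0 0 0 -0.09 55; -0.27 -0.604 0 0 0 -0.116 55; -0.27 -0.604 0 0 0 -0.116 55")

```text
time: 41.65
tool_pos: [0.521, -0.1835, 0.1204]
ee_rot: [3.141, -0.002, -2.986]
wrist_force: [0.4, -0.3, -1.8]
width: 0.0657
finger_force: 29.9
```

Emit:
drive_tool(deltas="0 0 0.2 0 0 0 55; 0 0 0.4 0 0 0 55; 0 0 0.6 0 0 0 55; 0 0 0.75 0 0 0 55; 0 0 0.75 0 0 0 55")

```text
time: 42.15
tool_pos: [0.5191, -0.1809, 0.0435]
ee_rot: [3.138, -0.006, -2.984]
wrist_force: [0.1, -0.5, -0.6]
width: 0.0658
finger_force: 29.9
```

```bash
python3 - <<'E'
from h import *
S={c:snapshot(c) for c in('top','scene')}
o=robot.get_obs();print(o['tool_pos'],np.degrees(o['ee_rot']),o['width'],o['finger_force'])
z=o['tool_pos'][2]+.0043
m=near(S['scene'],finder.masks_of('scene','phone'),(.522,-.182),z,.09)
if m is not None: print(m.sum(),fit('phone',[(S['scene'],m)],(.522,-.182,.157),z))
cv2.imwrite('pics/p2.png',np.hstack([cv2.resize(S['scene']['img'][120:240,180:300,::-1],(400,400),interpolation=cv2.INTER_CUBIC),cv2.resize(S['top']['img'][160:280,320:440,::-1],(400,400),interpolation=cv2.INTER_CUBIC)]))
E
```

```text
[ 0.52142343 -0.1820188   0.0467519 ] [ 1.79976746e+02 -2.19090221e-02 -1.70969183e+02] 0.06545400964842378 29.941681623458862
841 (array([ 0.52220868, -0.1784036 ,  0.18312615]), np.float64(0.2147074297071374))
```

View pics/p2.png

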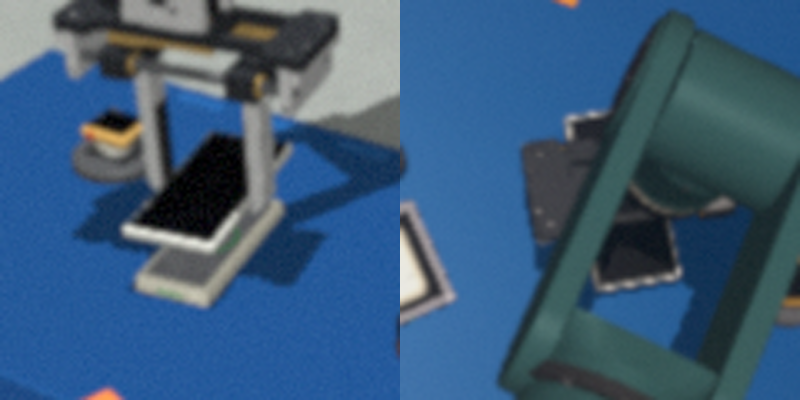

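The phone is level and lined up above the pad. A quick check of the phone centre from its corners in the top view: far-left (369.5,194.5), near-left (378.5,247), near-right (404,242.5).

```bash
python3 - <<'E'
from h import *
s=snapshot('top'); o=robot.get_obs();print(o['tool_pos'])
w=ray(s,[(369.5,194.5),(378.5,247),(404,242.5)],o['tool_pos'][2]+.012)[:,:2];print(w,np.linalg.norm(w[0]-w[1]),np.linalg.norm(w[2]-w[1]),'centre',(w[0]+w[2])/2)
E
```

```text
[ 0.52241379 -0.1825245   0.04806303]
[[ 0.57882901 -0.13535505]
 [ 0.44499502 -0.15791787]
 [ 0.4571807  -0.22290991]] 0.13572257806575153 0.06612455452271655 centre [ 0.51800486 -0.17913248]
```

Emit:
drive_tool(deltas="0 0 0.1 0 0 0 55; 0 0 0.2 0 0 0 55; 0 0 0.28 0 0 0 55; 0 0 0.33 0 0 0 55; 0 0 0.33 0 0 0 55")

```text
time: 42.85
tool_pos: [0.5207, -0.1818, 0.0123]
ee_rot: [3.14, -0.002, -2.984]
wrist_force: [-0.4, -0.8, -1.6]
width: 0.0657
finger_force: 29.9
```

```bash
python3 - <<'E'
from h import *
s=snapshot('top'); s=snapshot('top'); o=robot.get_obs();p=o['tool_pos'];print(p)
yaw=o['ee_rot'][2]+np.pi; e=np.array([np.cos(yaw),np.sin(yaw)]);n=np.array([-e[1],e[0]])
def prof(ss,ts):
    P=np.array([[*(p[:2]+e*a*1e-3+n*t*1e-3),p[2]+.0105] for a in ss for t in ts])
    q=px(s,P).astype(np.float32)
    v=cv2.remap(s['img'],q[:,0].reshape(len(ss),-1),q[:,1].reshape(len(ss),-1),cv2.INTER_LINEAR).astype(float)
    return v.mean(1).round()
for ss,ts in((np.arange(-78,-57,2),np.arange(-25,26,5)),(np.arange(58,79,2),np.arange(26,31,2))):
    for a,v in zip(ss,prof(ss,ts)): print(a,v)
    print()
E
```

```text
[ 0.5215871  -0.18220182  0.01356837]
-78 [ 44.  97. 152.]
-76 [ 43.  96. 150.]
-74 [ 45.  93. 144.]
-72 [ 65.  96. 135.]
-70 [ 99. 112. 132.]
-68 [127. 129. 133.]
-66 [117. 116. 116.]
-64 [85. 84. 84.]
-62 [54. 55. 58.]
-60 [38. 40. 45.]
-58 [34. 36. 42.]

58 [53. 54. 60.]
60 [67. 68. 72.]
62 [101. 101. 103.]
64 [136. 140. 145.]
66 [131. 142. 161.]
68 [100. 124. 160.]
70 [ 63. 105. 154.]
72 [ 50. 100. 153.]
74 [ 43.  97. 151.]
76 [ 42.  96. 151.]
78 [ 42.  96. 151.]
```

The phone centre is about 1 mm off, so I'll nudge it and lower.

Emit:
drive_tool(deltas="-0.01 0 0.01 0 0 0 55; -0.01 0 0.02 0 0 0 55; -0.01 0 0.03 0 0 0 55; -0.01 0 0.04 0 0 0 55; -0.01 0 0.04 0 0 0 55")

```text
time: 43.45
tool_pos: [0.5225, -0.182, 0.0096]
ee_rot: [3.141, -0.0, -2.984]
wrist_force: [-0.9, 0.2, -2.4]
width: 0.0654
finger_force: 29.9
```

Emit:
drive_tool(deltas="0 0 0 0 0 0 55; 0 0 0 0 0 0 55; 0 0 0 0 0 0 55")

```text
time: 43.75
tool_pos: [0.5226, -0.1821, 0.0098]
ee_rot: [-3.142, 0.0, -2.984]
wrist_force: [0.7, -0.8, -1.3]
width: 0.0659
finger_force: 29.9
```

Emit:
drive_tool(deltas="0 0 0.004 0 0 0 55; 0 0 0.008 0 0 0 55; 0 0 0.008 0 0 0 55; 0 0 0.008 0 0 0 55")

```text
time: 44.15
tool_pos: [0.5227, -0.1821, 0.0094]
ee_rot: [-3.141, 0.0, -2.984]
wrist_force: [-1.4, 1.1, 1.9]
width: 0.0653
finger_force: 29.9
```

Emit:
drive_tool(deltas="0 0 0.006 0 0 0 55; 0 0 0.006 0 0 0 55; 0 0 0.006 0 0 0 55; 0 0 0.006 0 0 0 55")

```text
time: 44.55
tool_pos: [0.5227, -0.1821, 0.0094]
ee_rot: [-3.141, 0.0, -2.984]
wrist_force: [-3.0, 1.3, 6.1]
width: 0.0656
finger_force: 29.9
```

Emit:
drive_tool(deltas="0 0 0 0 0 0 72; 0 0 0 0 0 0 80; 0 0 0 0 0 0 90; 0 0 0 0 0 0 90")

```text
time: 44.95
tool_pos: [0.5225, -0.182, 0.008]
ee_rot: [3.141, -0.0, -2.984]
wrist_force: [0.4, -0.2, -0.3]
width: 0.0891
finger_force: 0.0
```

Emit:
drive_tool(deltas="0 0 -0.1 0 0 0 90; 0 0 -0.4 0 0 0 90; 0 0 -0.8 0 0 0 90; 0 0 -1 0 0 0 90; 0 0 -1 0 0 0 90")

```text
time: 45.45
tool_pos: [0.5253, -0.1833, 0.1135]
ee_rot: [-3.136, 0.008, -2.984]
wrist_force: [0.8, 1.1, -0.4]
width: 0.0899
finger_force: 0.0
```

Emit:
drive_tool(deltas="0.3 0.3 -0.1 0 0 0 90; 0.6 0.6 -0.3 0 0 0 90; 1 1 -0.5 0 0 0 90; 1 1 -0.5 0 0 0 90")

```text
time: 45.85
tool_pos: [0.4058, -0.0971, 0.1591]
ee_rot: [3.141, 0.001, -2.983]
wrist_force: [0.7, -0.1, 0.8]
width: 0.0898
finger_force: 0.0
```

Emit:
drive_tool(deltas="0.3 0.3 0 0 0 0 90; 0.6 0.6 0 0 0 0 90; 0.9 0.9 0 0 0 0 90; 0.9 0.9 0 0 0 0 90")

```text
time: 46.25
tool_pos: [0.3025, -0.0225, 0.1572]
ee_rot: [3.141, -0.001, -2.981]
wrist_force: [0.7, 0.5, 0.1]
width: 0.0904
finger_force: 0.0
```

```bash
python3 - <<'E'
from h import *
G=dict(phone=(.522,-.182,.157,.013),watch=(.4565,-.3203,1.57,.024),earbud_case=(.4645,-.003,.43,.008),speaker=(.6157,.319,0,.008))
S={c:snapshot(c) for c in('top','scene')}
o=robot.get_obs();print(o['tool_pos'],o['wrist_force'],o['time'])
for n,g in G.items():
  for c in S:
    m=near(S[c],finder.masks_of(c,n),g[:2],g[3]+.01)
    if m is not None:
        p,f=fit(n,[(S[c],m)],g,g[3],n!='speaker'); print(n,c,(p[:2]*1000).round(1),np.degrees(p[2:]).round(1),round(f,3))
E
```

```text
[ 0.30513467 -0.02424604  0.15771017] [-0.13784418  0.05708856  0.34872117] 46.35
phone top [ 521.2 -180. ] [9.7] 0.036
phone scene [ 521.1 -181.7] [8.8] 0.065
watch top [ 456.4 -319.1] [90.3] 0.068
watch scene [ 452.8 -323. ] [89.7] 0.335
earbud_case top [462.4  -0.7] [24.5] 0.06
earbud_case scene [463.5  -0.5] [24.7] 0.061
speaker top [614.4 317.9] [] 0.081
speaker scene [616.4 318.8] [] 0.071
```

```bash
python3 - <<'E'
from h import *
s=snapshot('scene');h=cv2.cvtColor(s['img'],cv2.COLOR_RGB2HSV); m=((h[...,0]<8)|(h[...,0]>172))&(h[...,1]>140)&(h[...,2]>90)
a=1.898; x=.203-.115-.204*np.cos(a); P=np.array([[.5035+x,.177,.04+.204*np.sin(a)]]); q=px(s,P)[0].round().astype(int)
n=m[q[1]-4:q[1]+5,q[0]-4:q[0]+5].sum(); print(q,n)
if n>8: print(robot.close_job())
E
```

```text
[376 182] 48
the job is handed in; nothing more can be done
None
```

The job is handed in at about 46 s: the watch, earbud case, speaker and phone are each on their charger, face up, the clamp lid stays open, and the gripper has let go of everything; final camera fits put each device within about 3 mm of its charger centre.

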